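# Set the tilting carving board to 30 degrees on its setting blocks

### The arm

A 6-joint arm with a two-finger parallel gripper is mounted at the origin on the work surface. World frame = base frame: x ahead of the robot, y to its left, z up, the work surface at z = 0. Lengths are in mm, angles in rad, forces in N, time in s.
With the tool pointing down it reaches from about 300 to 825 mm from the base axis. Payload 5.4 kg.
Tool frame: the origin (TCP) lies on the centre line of the jaws, within the pads' length; the fingertips stand 14 mm ahead of it and the grasp point (between the pads) lies 5 mm behind it; z points along the fingers, y is the line along which they close (so a half turn about z gives the same grasp; the last joint's range is limited). The gripper opens to 92 mm and grips with 3 to 60 N. Pads are 20 mm wide; open, the fingers measure 128 mm over their backs; the gripper's body (75 mm by 189 mm) begins 69 mm behind the grasp point.
Start: joints at [1.042, 0.158, 1.597, -0, 1.386, -0.21], TCP at [180.23, 546.007, 228.601] pointing down, gripper open.
Joint ranges: [-2.91, 2.91], [-0.94, 2.29], [0.18, 2.7], [-1.29, 4.43], [0.17, 2.64], [-3, 3]. Speed limits (rad/s): [2.57, 2.57, 3.14, 3.14, 3.14, 3.14].

### API

Orientations are given as a unit quaternion [x, y, z, w].
In Python, from rig import arm gives the robot as it stands.
- The arm moves only by the shell command python3 -m jog 'ROWS' [FORCE]. ROWS is JSON, a list that holds one entry, the list of rows, each a list of 7 numbers: the closure in counts, from 0 (fully open) to 255 (shut), then the shift along the tool's x, y, z in units of 400 mm (1.0 is 400 mm), then the turn, a rotation vector about the tool's x, y, z in units of 120 degrees (1.0 is 120 degrees). A call has 1 to 5 rows; each row is the pose to reach, as a shift and turn from the pose commanded when the call began, along the tool's axes at that moment; what a row does not reach only later rows make up. A row lasts 1/12 s, in which the tool goes at most 41.7 mm and 7.16 degrees, less where a joint would pass 70% of its speed; a pose out of reach is approached as far as the arm can. A call with a number of a shift or a turn outside -1 to 1 is refused whole. A call with a gripper value outside its range is refused whole. The fingers move at their own pace and stop on an object; FORCE is the grip in N (left out, the last holds). Time passes only in rows, so rows that repeat a pose let the fingers close. It gives the time, the measured TCP pose, the force, the opening and the grip force at its end, in the units of the state.
- arm.get_obs(): the state, without advancing time (a new reading comes with each control period).
- arm.capture(name): name is "side" or "top" or "wrist"; returns the picture (480x640x3 uint8, red, green, blue); there is no depth.
- arm.get_calibration(name): a dict with "intrinsics" (3x3 intrinsics, pixels), "position" and "attitude" of the camera in the world. Camera axes: x right, y up, looking along -z (the intrinsics and any distortion apply to the point x, -y, -z); pixel columns grow to the right and rows downward; lengths in mm; the calibration is good to about 2 mm. A picture is of the moment at which its call begins: read the wrist's pose just before it. get_calibration takes no time and is no camera call; for the wrist camera it gives the pose at the moment of the call.
- arm.finish_job(): hands the job in; it is judged then, once.
Trained networks look in the newest picture that a camera, given by its name, has taken for a name from the list of things; names that differ only in an ending like _2 or _b are one class to them, and where a whole thing is asked for, a point or a joint stands for the part that bears it (a point fixed in the world has none). Each returns a list of dicts, best first, with "confidence" (0 to 1); they miss things now and then, are a little off and sometimes report something else, mostly with a low value. They report only what shows in the picture. A call takes as long as a camera call. They do not tell look-alikes from the thing itself.
- arm.trace(camera, name): "mask" (480x640 bool, what is visible of it) and "point" ([column, row] in pixels, amid what is visible of it).
The state is a dict: "time": time; "joints": joint angles; "qvel": joint speeds; "joint_torque": joint torques, N m; "position": TCP position; "tool_rot": TCP orientation; "contact_force": force on the tool from outside, world axes, zero at the start; "torque": the same for the moment, N m; "grip_width": finger opening in mm; "gripper_force": force on a finger pad.
Only numpy, scipy, OpenCV 4.12 (cv2) and the standard library are available. Lean on these libraries where they do the work, as an engineer would, in place of code of your own. Each camera call takes 0.05 s, during which the arm holds its last target. There are 200 camera calls.

### The job

Set the tilting carving board to 30 degrees on its setting blocks. Swing the board up past upright until it leans back on its stops by itself; leave the 30 mm block where it stands, and set the one loose block that makes up the right height squarely on top of it, sides in line. Then bring the board back over and lower it gently onto the stack, never letting it drop, and leave the other things on the bench where they are.

Things in the scene. Friction and masses are not known exactly. Their poses are not given: they have to be found in the camera images.
- hinge_axis (a point): Middle of the board's hinge axis, 32 mm above the bench, at the far end of the board. The dark wooden base, screwed to the bench, is 270 x 170 mm, 22 mm thick, from 215 mm on the robot's side of this axis to 55 mm beyond it. Axes: x level, square to the hinge, from the bar end to the hinge end (away from the robot); y along the hinge; z up.
- seat (a point): Point on the top face of the base (22 mm above the bench), on its centre line, 129 mm from the hinge axis towards the robot: the middle of the steel wear plate (75 x 130 mm) on which the setting blocks stand. Axes as hinge_axis.
- board (a joint): Angle of the hinged board above level, rad: 0 level, 0.217 at the start (on the 30 mm block), pi/6 = 30 degrees, 1.75 leaning back on its stops. Wooden board 154 x 150 x 18 mm with a carved panel on it, 0.5 to 0.9 kg, turning almost freely. Above about 1.4 it is over-centre, falls back on the stops by itself and stays; below that it falls shut.
- roll (a point): Middle of the steel roll under the board (20 mm diameter, 120 mm long, parallel to the hinge), which rests on the blocks: a sine plate. Its centre is 140 mm from the hinge axis, so sin(board angle) = stack height / 140 mm. The board's faces are 6 and 24 mm above the hinge-to-roll line; its free edge is 148 mm from the axis. Axes are the board's.
- bar (a point): Middle of the round steel pull bar (12 mm diameter, 124 mm long, parallel to the hinge) beyond the board's free edge, 34 mm clear gap, end straps 69 mm either side. At board angle a it lies (188 cos a - 15 sin a) mm from the hinge axis towards the robot, (188 sin a + 15 cos a) mm above it. About 4 N lifts it. Fingers can pinch it or hook it parted, and turn around it.
- block30_mid (a point): Centre of the 30 mm wooden setting block (44 mm x 70 mm on plan, 30 mm high), at the start under the roll on the seat, its 70 mm side along the hinge. Axes: x along the 44 mm side, y along the 70 mm side, z up.
- block40_mid (a point): Centre of the loose wooden setting block that is 40 mm high (44 mm x 70 mm on plan, 60 to 120 g), standing on the bench to one side of the board. Axes: x along the 44 mm side, y along the 70 mm side, z up.
- block20_mid (a point): Centre of the loose wooden setting block that is 20 mm high (44 mm x 70 mm on plan), on the bench to the other side of the board. Axes as the others.
- mallet: Bystander: round wooden carver's mallet lying down, 240 mm long, 80 mm thick.
- gouge_a: Bystander: carving gouge with a dark handle lying down, 250 mm long.
- gouge_b: Bystander: narrow carving gouge with a dark handle lying down, 250 mm long.
- roundel: Bystander: flat pale wooden disc with a carved face, 100 mm across, 20 mm high.
- billet: Bystander: squared wooden billet, 85 x 60 x 62 mm.
- fish: Bystander: flat wooden fish shape, 250 mm long, 16 mm thick.
Not all that is in view belongs to the job. Leave any pink or turquoise look-alike of the part that bears block40_mid alone.

How it is judged (in metres and radians):
On the way, in this order (a step that is already met when the one before it is completed fails the run):
1. the board leans back on its stops by itself, the robot not touching it (value of joint board above 1.68 rad and contact force between the fingers and anything else below 0.2 N), for 0.2 s.
2. the 40 mm block stands squarely on the 30 mm block, released, with the board still open (value of joint board above 1.6 rad and horizontal distance between block40_mid and block30_mid below 0.008 m and distance of block30_mid from where it was at the start of the episode below 0.02 m and height (world z) of block40_mid between 0.068 and 0.076 m and angle between block40_mid's own z axis and vertical below 0.05 rad and angle between the x axis of block40_mid and the x axis of block30_mid, either way round below 0.17 rad and contact force between the fingers and anything else below 0.2 N), for 0.2 s.
At the end, for the whole second after the job is handed in: The board is at rest at 30 degrees (within 1.5 degrees), its roll on the stack: the 30 mm block flat on the seat within 20 mm of where it stood and the 40 mm block flat on top of it, centres within 10 mm and sides in line within 0.2 rad; nothing is held (value of joint board between 0.498 and 0.55 rad and velocity of joint board between -0.05 and 0.05 rad/s and horizontal distance between block40_mid and block30_mid below 0.01 m and angle between the x axis of block40_mid and the x axis of block30_mid, either way round below 0.2 rad and distance of block30_mid from where it was at the start of the episode below 0.02 m and height (world z) of block30_mid between 0.034 and 0.04 m and height (world z) of block40_mid between 0.068 and 0.076 m and angle between each of block40_mid, block30_mid's own z axis and vertical below 0.05 rad); the robot touches nothing.
It fails at once if the board drops: it swings down faster than 3 rad/s (velocity of joint board below -3 rad/s).
It fails at once if another thing on the bench is moved by more than 30 mm (distance of any of block20_mid, mallet, gouge_a, gouge_b, roundel, billet, fish from where it was at the start of the episode above 0.03 m).
It also fails if it takes over 69 s, if anything falls off the work surface, if the arm or the gripper's body presses on something with over 40 N, if the wrist force passes 120 N, or if a joint passes its speed limit or range.

## Working session

There is one attempt and no reset: what is moved stays moved. The work goes in short steps, Python scripts to look and compute and a shell command to move; the robot and the scene stay as the last step left them, time stands still between calls to the robot, and variables do not carry over. Pictures are saved under pics/ and viewed, at most 10 in all, crops included, and the job is handed in when it is done.

```bash
ls; mkdir -p pics; cat > h.py <<'E'
import numpy as np, cv2
from scipy.spatial.transform import Rotation as R
from rig import arm
def cal(n):
    c=arm.get_calibration(n); K=np.array(c["intrinsics"]); p=np.array(c["position"]); a=np.array(c["attitude"])
    Rm=a if a.shape==(3,3) else R.from_quat(a).as_matrix()
    return K,p,Rm,c
def ray(c,uv):
    K,p,Rm,_=c; d=np.linalg.inv(K)@[uv[0],uv[1],1]; return p,Rm@np.array([d[0],-d[1],-d[2]])
def at_z(c,uv,z):
    p,d=ray(c,uv); return p+d*(z-p[2])/d[2]
def proj(c,X):
    K,p,Rm,_=c; q=Rm.T@(np.array(X)-p); q=K@[q[0],-q[1],-q[2]]; return q[:2]/q[2]
def save(n,im): cv2.imwrite(f"pics/{n}.png",im[...,::-1])
E
python3 - <<'E'
from h import *
for n in("top","side"):
    im=arm.capture(n); save(n+"0",im); c=cal(n); print(n,c[3])
    for t in("block40_mid","block20_mid","block30_mid","board","bar","roll","mallet","billet","roundel","fish"):
        for r in arm.trace(n,t)[:3]:
            print(t,round(r["confidence"],2),np.round(r["point"]),r["mask"].sum(),np.round(cv2.minAreaRect(np.argwhere(r["mask"])[:,::-1].astype(np.float32))[0]),np.round(at_z(c,r["point"],30)))
print(arm.get_obs())
E
```

```text
pics
top {'intrinsics': array([[623.0126003 ,   0.        , 320.18900125],
       [  0.        , 623.0126003 , 236.19731323],
       [  0.        ,   0.        ,   1.        ]]), 'position': array([ 384.5186944 ,   65.75680861, 1768.10168078]), 'attitude': array([ 0.03404198, -0.04029251, -0.70458161,  0.70765982])}
block40_mid 0.88 [220. 284.] 442 [220. 282.] [435. 327.  30.]
block40_mid 0.84 [255. 325.] 458 [255. 328.] [321. 229.  30.]
block40_mid 0.83 [190. 316.] 480 [192. 315.] [343. 410.  30.]
block20_mid 0.87 [460. 284.] 421 [456. 285.] [ 435. -339.   30.]
block30_mid 0.48 [332. 261.] 39 [330. 261.] [499.  17.  30.]
board 0.76 [339. 236.] 3486 [334. 239.] [569.  -1.  30.]
bar 0.61 [334. 232.] 3331 [335. 238.] [579.  11.  30.]
roll 0.58 [333. 236.] 3238 [335. 239.] [569.  14.  30.]
mallet 0.78 [215. 204.] 1589 [214. 192.] [657. 346.  30.]
mallet 0.44 [377. 162.] 755 [376. 163.] [ 781. -109.   30.]
billet 0.57 [375. 162.] 705 [375. 162.] [ 780. -105.   30.]
roundel 0.81 [443. 221.] 934 [442. 218.] [ 613. -295.   30.]
fish 0.84 [153. 236.] 1970 [157. 236.] [567. 518.  30.]
fish 0.
[... 1250 characters left out ...]
ime': 1.1, 'joints': array([ 1.04191014e+00,  1.58359656e-01,  1.59699260e+00, -3.83330963e-05,
        1.38617869e+00, -2.10091174e-01]), 'qvel': array([ 0.00132352,  0.00138577,  0.00043459, -0.0009748 ,  0.00120149,
       -0.00010295]), 'joint_torque': array([ 8.09380363e-04, -3.85561860e+01, -3.22371161e+01,  7.04023568e-02,
        3.03676736e-02,  4.25650717e-05]), 'position': array([180.24118173, 546.01352972, 228.62754518]), 'tool_rot': array([1.58719904e-01, 9.87323650e-01, 2.19668167e-05, 2.87117093e-05]), 'contact_force': array([ 0.64644835, -1.16104315, -0.25815377]), 'torque': array([ 0.01584673, -0.02238001,  0.05068953]), 'gripper_force': 0.0, 'grip_width': 91.81797498795441}
```

```bash
python3 - <<'E'
import cv2
a=cv2.imread("pics/top0.png")[130:350,120:500]; cv2.imwrite("pics/v1.png",cv2.resize(a,(760,440),interpolation=3))
b=cv2.imread("pics/side0.png")[160:400,160:480]; cv2.imwrite("pics/v2.png",cv2.resize(b,(800,600),interpolation=3))
E
```

```text
(no output)
```

View pics/v1.png

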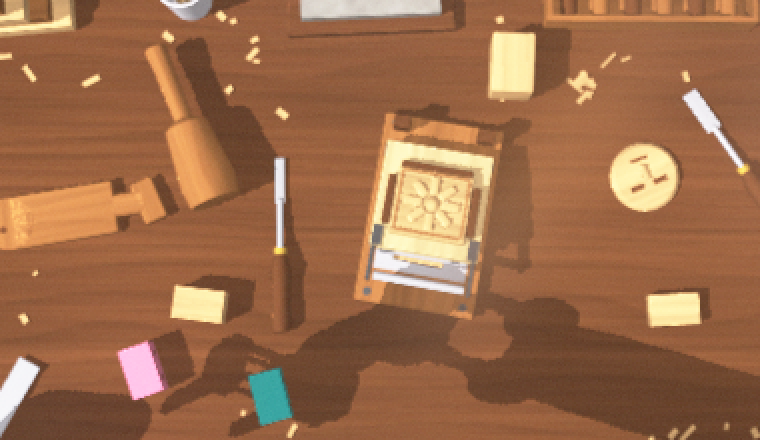

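View pics/v2.png

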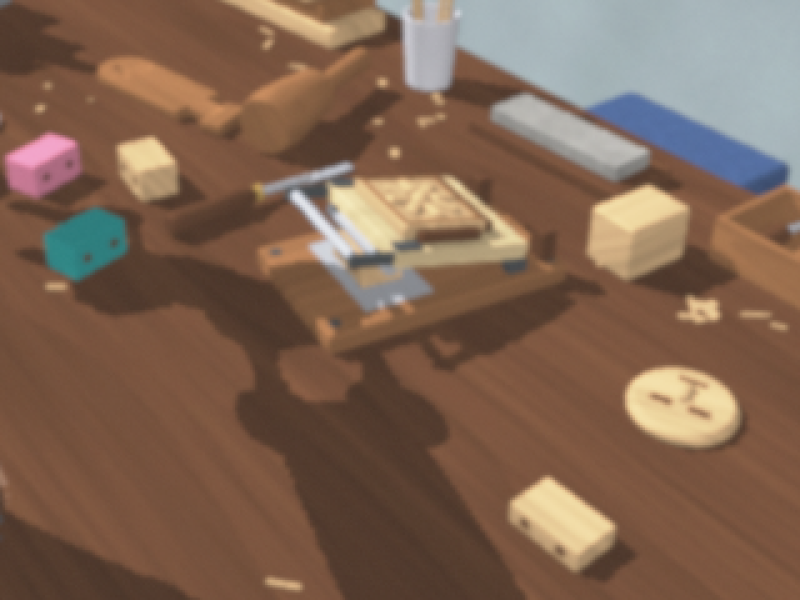

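The pictures show the base with its corners at full-frame top pixels (314,186), (371,194), (356,289), (297,280). The natural 40 mm block is at (220,282), the 20 mm block is right at (457,285), and the pink and teal look-alikes are at left front. A gouge lies between the 40 mm block and the board.

```bash
python3 - <<'E'
from h import *
from scipy.optimize import least_squares
c=cal("top")
px=np.array([[314,186.5],[371,194],[356.5,289],[297.5,280]])
loc=np.array([[55,85],[55,-85],[-215,-85],[-215,85]])
def pts(q,l,z): C,S=np.cos(q[2]),np.sin(q[2]); return np.array([q[0]+C*l[0]-S*l[1],q[1]+S*l[0]+C*l[1],z])
f=lambda q:np.concatenate([proj(c,pts(q,l,22))-p for l,p in zip(loc,px)])
s=least_squares(f,[620,0,-.15],x_scale=[100,100,.1]); print("hinge",s.x,s.fun.round(1))
q=s.x
np.save("hinge.npy",q)
print("seat",pts(q,[-129,0],22))
for a in(.217,):
    print("bar",pts(q,[-(188*np.cos(a)-15*np.sin(a)),0],32+188*np.sin(a)+15*np.cos(a)))
arm.capture("top")
for t in("block40_mid",):
    for r in arm.trace("top",t)[:1]:
        k=cv2.minAreaRect(np.argwhere(r["mask"])[:,::-1].astype(np.float32))
        b=np.array([at_z(c,u,30) for u in cv2.boxPoints(k)]); e=np.diff(b,axis=0)
        print(k,b.round(),np.linalg.norm(e,axis=1),np.degrees(np.arctan2(e[:,1],e[:,0])))
o=arm.get_obs();w=cal("wrist"); T=R.from_quat(o["tool_rot"]).as_matrix()
print("wrist cam in tool",T.T@(w[1]-o["position"]),(T.T@w[2]).round(2),w[0]); print(T.round(3))
E
```

```text
hinge [ 6.45882659e+02 -2.81366501e+00 -1.54246032e-01] [-1.4 -0.9  0.7  1.   0.8  0.2 -0.2 -0.4]
seat [518.41419227  17.00526624  22.        ]
bar [467.66251175  24.8961909   87.12479537]
((255.50003051757812, 328.0000305175781), (27.406526565551758, 18.432706832885742), 75.96376037597656) [[343. 263.  30.]
 [355. 213.  30.]
 [282. 194.  30.]
 [270. 243.  30.]] [50.77676135 75.17589486 50.55814738] [ -75.80349916 -165.11956694  104.11134994]
wrist cam in tool [  82.22219745    1.03117363 -155.91972948] [[ 0.    0.96  0.29]
 [ 1.   -0.    0.  ]
 [ 0.    0.29 -0.96]] [[378.20113078   0.         313.98761119]
 [  0.         378.20113078 236.45753069]
 [  0.           0.           1.        ]]
[[-0.95   0.313  0.   ]
 [ 0.313  0.95   0.   ]
 [-0.     0.    -1.   ]]
```

```bash
for i in 1 2 3; do python3 -m jog '[[[0,-0.365,-0.34,0.03,0,0,0],[0,-0.365,-0.34,0.03,0,0,0],[0,-0.365,-0.34,0.03,0,0,0],[0,-0.365,-0.34,0.03,0,0,0],[0,-0.365,-0.34,0.03,0,0,0]]]' ; done
for i in 1 2 3; do python3 -m jog '[[[0,0,0,0,0,0,0.224],[0,0,0,0,0,0,0.224],[0,0,0,0,0,0,0.224],[0,0,0,0,0,0,0.224],[0,0,0,0,0,0,0.224]]]' ; done
python3 - <<'E'
from h import *
o=arm.get_obs();print(o["position"],R.from_quat(o["tool_rot"]).as_matrix().round(3)); im=arm.capture("wrist");save("w1",im)
q=np.load("hinge.npy");c=cal("wrist")
def P(l,z): C,S=np.cos(q[2]),np.sin(q[2]); return [q[0]+C*l[0]-S*l[1],q[1]+S*l[0]+C*l[1],z]
a=.217;d=-(188*np.cos(a)-15*np.sin(a));z=32+188*np.sin(a)+15*np.cos(a)
im=im.copy()
for l,zz in(([d,62],z),([d,-62],z),([d,0],z),([-215,85],22),([-215,-85],22),([55,85],22),([55,-85],22)):
    u=proj(c,P(l,zz));print(u.round());cv2.drawMarker(im,tuple(int(v) for v in u),(255,0,0),0,10)
save("w1m",im)
E
```

```text
time: 1.62
position: [276.9, 368.9, 216.4]
tool_rot: [0.159, 0.987, -0.0, 0.0]
contact_force: [0.6, -0.7, -0.3]
grip_width: 92.1
gripper_force: 0.0
time: 2.03
position: [373.2, 193.8, 204.8]
tool_rot: [0.159, 0.987, -0.0, 0.001]
contact_force: [0.8, 0.0, -0.9]
grip_width: 91.5
gripper_force: 0.0
time: 2.45
position: [469.3, 18.4, 192.7]
tool_rot: [0.159, 0.987, -0.0, 0.001]
contact_force: [0.4, 1.5, 0.1]
grip_width: 92.0
gripper_force: 0.0
time: 2.87
position: [468.3, 21.1, 192.6]
tool_rot: [0.385, 0.923, 0.0, 0.0]
contact_force: [0.0, 0.1, 1.0]
grip_width: 91.8
gripper_force: 0.0
time: 3.28
position: [468.3, 21.4, 192.7]
tool_rot: [0.588, 0.809, 0.0, 0.0]
contact_force: [-0.3, -0.4, 0.8]
grip_width: 92.3
gripper_force: 0.0
time: 3.7
position: [468.3, 21.3, 192.7]
tool_rot: [0.759, 0.651, 0.0, 0.0]
contact_force: [-0.4, 0.3, 0.8]
grip_width: 91.9
gripper_force: 0.0
[468.30141102  21.33247096 192.67513491] [[ 0.152  0.988  0.   ]
 [ 0.988 -0.152 -0.   ]
 [-0.     0.    -1.   ]]
[310. 149.]
[310. 313.]
[310. 237.]
[269. 114.]
[274. 301.]
[597. 116.]
[557. 303.]
```

View pics/w1m.png

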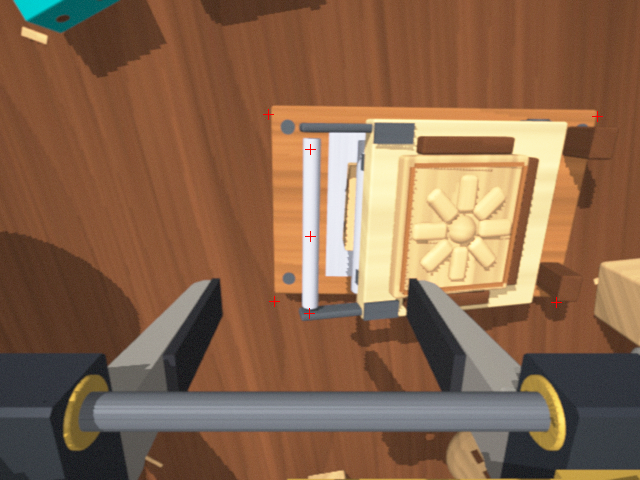

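The markers fit the wrist view to about 7 px. The bar really spans (311,139)-(311,309), and the base corners are (272,107), (275,293) and (596,110). I'll refit with these.

```bash
cat >> h.py <<'E'
def P(q,l,z): C,S=np.cos(q[2]),np.sin(q[2]); return np.array([q[0]+C*l[0]-S*l[1],q[1]+S*l[0]+C*l[1],z])
def barp(q,a): return P(q,[-(188*np.cos(a)-15*np.sin(a)),0],32+188*np.sin(a)+15*np.cos(a))
def rel(X):
    o=arm.get_obs(); return R.from_quat(o["tool_rot"]).as_matrix().T@(np.array(X)-o["position"])
E
python3 - <<'E'
from h import *
from scipy.optimize import least_squares
c=cal("wrist");a=.217;d=-(188*np.cos(a)-15*np.sin(a));z=32+188*np.sin(a)+15*np.cos(a)
L=[([d,62],z,(311,139)),([d,-62],z,(311,309)),([-215,85],22,(272,107)),([-215,-85],22,(275,293)),([55,85],22,(596,110))]
f=lambda q:np.concatenate([proj(c,P(q,l,zz))-u for l,zz,u in L])
s=least_squares(f,np.load("hinge.npy"),x_scale=[100,100,.1]);q=s.x;print(q,s.fun.round(1));np.save("hinge.npy",q)
b=barp(q,.217);print(b,"to grasp (mm tool)",rel(b-[0,0,5]), "yaw err deg",np.degrees(q[2])+8.74)
for k in np.arange(.217,1.76,.1): print(round(k,2),(R.from_quat(arm.get_obs()["tool_rot"]).as_matrix().T@(barp(q,k)-b)).round(1))
E
```

```text
[ 6.47118050e+02  2.03222162e+00 -1.58910058e-01] [ 0.4  1.2 -0.9 -2.4 -2.3 -0.4 -0.8  2.7  3.4 -0. ]
[469.02907994  30.57299653  87.12479537] to grasp (mm tool) [  9.27238645  -0.67368087 110.53627786] yaw err deg -0.3648756178866215
0.22 [0. 0. 0.]
0.32 [ -0.1   6.4 -17.7]
0.42 [ -0.1  14.5 -34.7]
0.52 [ -0.2  24.4 -50.8]
0.62 [ -0.3  35.7 -65.9]
0.72 [ -0.4  48.5 -79.7]
0.82 [ -0.6  62.6 -92.2]
0.92 [  -0.7   77.9 -103.2]
1.02 [  -0.9   94.3 -112.7]
1.12 [  -1.   111.4 -120.4]
1.22 [  -1.2  129.3 -126.4]
1.32 [  -1.4  147.7 -130.6]
1.42 [  -1.5  166.4 -132.9]
1.52 [  -1.7  185.2 -133.4]
1.62 [  -1.9  204.  -132. ]
1.72 [  -2.1  222.6 -128.7]
```

```bash
python3 -m jog '[[[183,0.012,0.002,0.05,0,0,0],[183,0.023,0.002,0.1,0,0,0],[183,0.023,0.002,0.1,0,0,0],[183,0.023,0.002,0.1,0,0,0],[183,0.023,0.002,0.1,0,0,0]]]' 25 
python3 -m jog '[[[183,0,0,0,0,0,0],[183,0,0,0.05,0,0,0],[183,0,0,0.1,0,0,0],[183,0,0,0.14,0,0,0],[183,0,0,0.175,0,0,0]]]' 
python3 -m jog '[[[255,0,0,0,0,0,0],[255,0,0,0,0,0,0],[255,0,0,0,0,0,0],[255,0,0,0,0,0,0],[255,0,0,0,0,0,0]]]' 25
```

```text
time: 4.17
position: [471.0, 30.1, 153.6]
tool_rot: [0.759, 0.651, 0.0, 0.0]
contact_force: [-0.1, 0.4, -0.5]
grip_width: 60.9
gripper_force: 0.0
time: 4.58
position: [471.0, 30.0, 82.7]
tool_rot: [0.76, 0.65, 0.0, 0.001]
contact_force: [0.6, 0.1, 0.0]
grip_width: 27.9
gripper_force: 0.0
time: 5.0
position: [467.4, 30.6, 82.4]
tool_rot: [0.76, 0.65, -0.003, -0.003]
contact_force: [-9.8, 0.6, -0.1]
grip_width: 10.9
gripper_force: 25.0
```

```bash
python3 -m jog '[[[255,0,0.007,-0.044,0,0,0],[255,0,0.027,-0.087,0,0,0],[255,0,0.052,-0.127,0,0,0],[255,0,0.08,-0.165,0,0,0],[255,0,0.112,-0.199,0,0,0]]]' 25
python3 - <<'E'
from h import *
arm.capture("side")
o=arm.get_obs();q=np.load("hinge.npy");print(o["position"],barp(q,.717),o["contact_force"],o["grip_width"])
E
```

```text
time: 5.42
position: [515.6, 22.5, 164.3]
tool_rot: [0.76, 0.65, 0.0, 0.001]
contact_force: [0.8, -3.2, -7.4]
grip_width: 10.8
gripper_force: 25.0
[518.87727675  21.91117346 167.5836983 ] [516.92552341  22.89704885 166.84645015] [-2.34453755 -1.43067358  3.19216947] 11.178881666902395
```

```bash
python3 -m jog '[[[255,0,0.035,-0.026,0,0,0],[255,0,0.073,-0.053,0,0,0],[255,0,0.114,-0.077,0,0,0],[255,0,0.157,-0.096,0,0,0],[255,0,0.202,-0.111,0,0,0]]]' 25
python3 -m jog '[[[255,0,0.046,-0.01,0,0,0],[255,0,0.093,-0.016,0,0,0],[255,0,0.14,-0.017,0,0,0],[255,0,0.185,-0.014,0,0,0],[255,0,0.2,-0.012,0,0,0]]]' 25
python3 - <<'E'
from h import *
im=arm.capture("side");save("s1",im[130:350,200:480])
o=arm.get_obs();q=np.load("hinge.npy");print(o["position"],barp(q,1.65),o["contact_force"],o["grip_width"])
E
```

```text
time: 5.88
position: [595.0, 9.5, 209.6]
tool_rot: [0.76, 0.65, -0.001, 0.001]
contact_force: [-4.0, -4.4, 1.6]
grip_width: 11.0
gripper_force: 25.0
time: 6.3
position: [675.6, -3.6, 213.2]
tool_rot: [0.76, 0.65, 0.0, 0.002]
contact_force: [-0.2, -4.9, 4.5]
grip_width: 11.1
gripper_force: 25.0
[675.76172256  -3.60191752 213.12882536] [676.56993332  -2.6877764  218.22381202] [-0.45832252 -6.00554404  3.13958435] 11.174932449279204
```

View pics/s1.png

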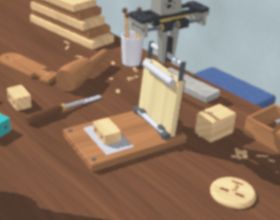

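The side view shows the board upright, gripped near 1.65 rad, with the 30 mm block standing on its plate at crop (105,130). Next I'll release and rise.

```bash
python3 -m jog '[[[100,0,0,0,0,0,0],[60,0,0,0,0,0,0],[60,0,0,0,0,0,0],[60,0,0,-0.06,0,0,0],[60,0,0,-0.16,0,0,0]]]' 25
python3 -m jog '[[[0,0,-0.05,-0.08,0,0,0],[0,0,-0.14,-0.1,0,0,0],[0,0,-0.24,-0.1,0,0,0],[0,0,-0.34,-0.1,0,0,0],[0,0,-0.38,-0.1,0,0,0]]]' 
python3 -m jog '[[[0,0,0,0.05,0,0,0],[0,0,0,0.1,0,0,0],[0,0,0,0.15,0,0,0],[0,0,0,0.15,0,0,0],[0,0,0,0.15,0,0,0]]]' 
python3 - <<'E'
from h import *
o=arm.get_obs();im=arm.capture("wrist");c=cal("wrist");r=arm.trace("wrist","block30_mid");q=np.load("hinge.npy")
print(o["position"],o["contact_force"],"seat",P(q,[-129,0],22))
im=im.copy()
for k in r: 
    m=cv2.minAreaRect(np.argwhere(k["mask"])[:,::-1].astype(np.float32));print(k["confidence"],k["point"],m)
for x in(-22,22):
  for y in(-35,35):
    u=proj(c,P(q,[-129+x,y],52));cv2.drawMarker(im,tuple(int(v) for v in u),(255,0,0),0,8);print(u.round())
save("w2",im)
E
```

```text
time: 6.77
position: [670.2, -0.3, 270.0]
tool_rot: [0.76, 0.65, -0.003, -0.005]
contact_force: [0.6, -0.5, -0.4]
grip_width: 42.4
gripper_force: 0.0
time: 7.18
position: [519.0, 23.8, 315.1]
tool_rot: [0.759, 0.651, -0.0, -0.001]
contact_force: [-0.5, -1.4, 0.1]
grip_width: 75.9
gripper_force: 0.0
time: 7.6
position: [522.3, 22.6, 254.7]
tool_rot: [0.76, 0.65, -0.001, -0.001]
contact_force: [0.0, 0.1, 0.5]
grip_width: 92.3
gripper_force: 0.0
[522.32190163  22.60382755 254.73355666] [0.04208683 0.13233071 0.46182328] seat [519.74340511  22.44545139  22.        ]
0.93 [309.1, 203.4] ((310.1429443359375, 202.6376190185547), (46.937252044677734, 75.34343719482422), 1.3971810340881348)
[287. 245.]
[285. 175.]
[330. 245.]
[332. 175.]
```

View pics/w2.png

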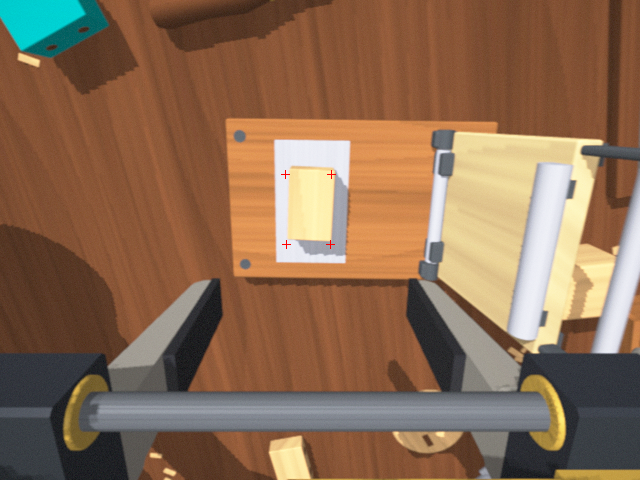

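The wrist view shows the board leaning back and clear. The 30 mm block's top is about (289-335, 167-240), slightly turned. I'll fit its pose from the mask, then go over the 40 mm block.

```bash
cat >> h.py <<'E'
def fitblock(c,mask,h,z0,g):
    from scipy.optimize import minimize
    m=mask.astype(np.uint8)
    def cost(v):
        p=[P(v,[x,y],z) for x in(-22,22) for y in(-35,35) for z in(z0,z0+h)]
        u=np.array([proj(c,k) for k in p],np.float32)
        s=np.zeros(m.shape,np.uint8); cv2.fillConvexPoly(s,cv2.convexHull((u*16).round().astype(np.int32)),1,shift=4)
        return (s^m).sum()/m.sum()
    best=min((minimize(cost,[g[0],g[1],g[2]+d],method="Nelder-Mead",options=dict(initial_simplex=[[g[0],g[1],g[2]+d],[g[0]+15,g[1],g[2]+d],[g[0],g[1]+15,g[2]+d],[g[0],g[1],g[2]+d+.1]])) for d in(-.15,0,.15)),key=lambda r:r.fun)
    return best.x,best.fun
E
python3 - <<'E'
from h import *
im=arm.capture("wrist");c=cal("wrist");r=arm.trace("wrist","block30_mid")[0];q=np.load("hinge.npy")
v,f=fitblock(c,r["mask"],30,22,[520,22,-.16]);print("b30",v,f);np.save("b30.npy",v)
arm.capture("top");ct=cal("top")
for r in arm.trace("top","block40_mid"):
    if abs(r["point"][0]-220)<10 and abs(r["point"][1]-283)<10:
        v,f=fitblock(ct,r["mask"],40,0,[435,327,-.16]);print("b40",v,f);print("rel/400",rel([v[0],v[1],215])/400)
E
```

```text
b30 [ 5.19855457e+02  2.77792912e+01 -2.13294416e-01] 0.043714199577931864
b40 [ 4.38488033e+02  3.30617405e+02 -1.30502604e-01] 0.05714285714285714
rel/400 [ 0.7294461  -0.33110315  0.10340812]
```

```bash
for i in 1 2; do python3 -m jog '[[[0,0.09,-0.04,0.01,0,0,0],[0,0.18,-0.08,0.02,0,0,0],[0,0.27,-0.12,0.03,0,0,0],[0,0.36,-0.16,0.04,0,0,0],[0,0.365,-0.166,0.05,0,0,0]]]'; done
python3 - <<'E'
from h import *
im=arm.capture("wrist");save("w3",im);c=cal("wrist");o=arm.get_obs();print(o["position"])
T=R.from_quat(o["tool_rot"]).as_matrix();print("tool yaw",np.arctan2(T[1,1],T[0,1]))
for r in arm.trace("wrist","block40_mid"):
    v,f=fitblock(c,r["mask"],40,0,list(at_z(c,r["point"],30)[:2])+[-.16]);print(r["confidence"],r["point"],v,f,rel([v[0],v[1],20])/400)
E
```

```text
time: 8.32
position: [478.9, 181.6, 235.9]
tool_rot: [0.758, 0.652, 0.001, -0.001]
contact_force: [0.4, 0.4, -0.0]
grip_width: 91.9
gripper_force: 0.0
time: 8.73
position: [435.9, 335.8, 215.8]
tool_rot: [0.758, 0.652, 0.001, -0.001]
contact_force: [-0.0, 1.0, 0.1]
grip_width: 91.5
gripper_force: 0.0
[436.02149242 333.41341908 214.66996152]
tool yaw -0.15082437037046828
0.96 [203.4, 143.6] [348.59146913 409.87911363  -1.22542816] 0.04038908860224149 [ 0.16036197 -0.24742599  0.48722037]
0.71 [316.2, 214.5] [ 4.39688117e+02  3.32899890e+02 -1.44415945e-01] 0.03176203680362995 [0.00476183 0.00691845 0.48720985]
0.66 [230.7, 324.0] [332.8206447  226.71215431  -0.51974709] 1.0727272727272728 [-0.29822792 -0.21680026  0.48767873]
```

View pics/w3.png

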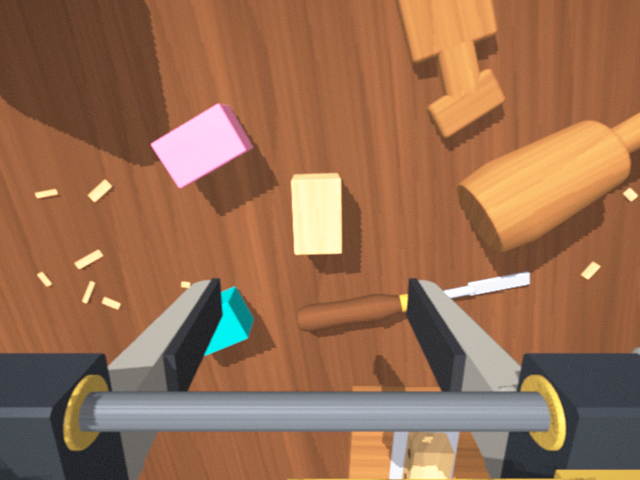

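The view shows the 40 mm block at (317,215), square to the jaws. The gouge, pink block and mallet are all clear of the fingers, so I'll grip it.

```bash
python3 -m jog '[[[30,0.005,0.007,0.1,0,0,0],[30,0.005,0.007,0.2,0,0,0],[30,0.005,0.007,0.3,0,0,0],[30,0.005,0.007,0.4,0,0,0],[30,0.005,0.007,0.46,0,0,0]]]' 20
python3 -m jog '[[[30,0,0,0.022,0,0,0],[30,0,0,0.022,0,0,0],[160,0,0,0.022,0,0,0],[160,0,0,0.022,0,0,0],[160,0,0,0.022,0,0,0]]]' 20
python3 -m jog '[[[160,0,0,0.0,0,0,0],[160,0,0,0,0,0,0],[160,0,0,0,0,0,0],[160,0,0,-0.02,0,0,0],[160,0,0,-0.03,0,0,0]]]' 20
```

```text
time: 9.25
position: [439.4, 329.6, 27.7]
tool_rot: [0.761, 0.649, -0.002, -0.0]
contact_force: [-0.9, -1.1, 0.6]
grip_width: 80.9
gripper_force: 0.0
time: 9.67
position: [442.7, 333.2, 25.2]
tool_rot: [0.76, 0.65, 0.002, 0.001]
contact_force: [0.2, -1.4, 0.2]
grip_width: 63.1
gripper_force: 0.0
time: 10.08
position: [440.6, 332.6, 35.4]
tool_rot: [0.76, 0.65, 0.0, 0.0]
contact_force: [0.3, 1.3, -1.1]
grip_width: 43.8
gripper_force: 19.9
```

```bash
python3 -m jog '[[[160,0,0,-0.08,0,0,0],[160,0,0,-0.17,0,0,0],[160,0,0,-0.25,0,0,0],[160,0,0,-0.33,0,0,0],[160,0,0,-0.33,0,0,0]]]' 20
python3 -m jog '[[[160,-0.09,0.04,0,0,0,0],[160,-0.18,0.08,0,0,0,0],[160,-0.27,0.12,0,0,0,0],[160,-0.36,0.16,0,0,0,0],[160,-0.36,0.16,0,0,0,0]]]' 20
python3 - <<'E'
from h import *
v=np.load("b30.npy");o=arm.get_obs();T=R.from_quat(o["tool_rot"]).as_matrix()
print(o["position"],rel([v[0],v[1],160])/400,"turn units",np.degrees(np.arctan2(T[1,1],T[0,1])-v[2])/120)
E
```

```text
time: 10.5
position: [444.6, 334.5, 174.9]
tool_rot: [0.76, 0.65, 0.007, 0.002]
contact_force: [1.3, -0.3, -0.5]
grip_width: 43.8
gripper_force: 19.9
time: 10.92
position: [483.0, 174.7, 166.5]
tool_rot: [0.762, 0.648, -0.001, 0.001]
contact_force: [-0.4, -0.4, -0.1]
grip_width: 43.6
gripper_force: 19.9
[482.99420115 174.72617216 166.46667466] [-0.3477612   0.14991543  0.01731291] turn units 0.02485386494086992
```

```bash
python3 -m jog '[[[160,-0.09,0.04,0,0,0,0.012],[160,-0.18,0.08,0,0,0,0.025],[160,-0.27,0.12,0,0,0,0.025],[160,-0.348,0.15,0,0,0,0.025],[160,-0.348,0.15,0,0,0,0.025]]]' 20
python3 -m jog '[[[160,0,0,0,0,0,0],[160,0,0,0.04,0,0,0],[160,0,0,0.08,0,0,0],[160,0,0,0.1,0,0,0],[160,0,0,0.1,0,0,0]]]' 20
python3 - <<'E'
from h import *
im=arm.capture("wrist");save("w4",im)
v=np.load("b30.npy");o=arm.get_obs();T=R.from_quat(o["tool_rot"]).as_matrix()
print(o["position"],rel([v[0],v[1],76])/400,"turn units",np.degrees(np.arctan2(T[1,1],T[0,1])-v[2])/120)
E
```

```text
time: 11.33
position: [520.4, 28.7, 166.7]
tool_rot: [0.778, 0.628, -0.0, 0.001]
contact_force: [0.1, -0.1, -0.9]
grip_width: 44.0
gripper_force: 19.9
time: 11.75
position: [517.1, 35.2, 124.2]
tool_rot: [0.776, 0.631, -0.002, -0.002]
contact_force: [-0.3, -0.2, -1.2]
grip_width: 43.6
gripper_force: 19.9
[518.0537076   34.88312739 125.59206722] [-0.01647507  0.00838675  0.12395567] turn units 0.0033364739349582362
```

View pics/w4.png

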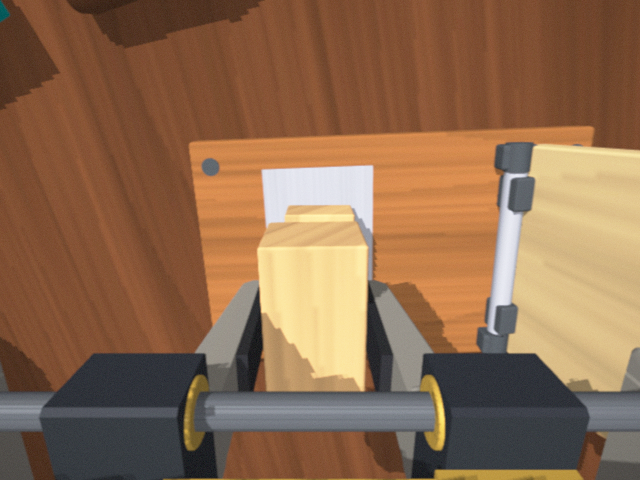

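The picture shows the held block above the 30 mm block, whose far end is visible at (286-353, 207-220). I'll let the arm settle and check.

```bash
python3 -m jog '[[[160,0,0,0,0,0,0],[160,0,0,0,0,0,0],[160,0,0,0,0,0,0],[160,0,0,0,0,0,0]]]' 20
python3 - <<'E'
from h import *
o=arm.get_obs();im=arm.capture("wrist");save("w5",im);c=cal("wrist")
v=np.load("b30.npy");T=R.from_quat(o["tool_rot"]).as_matrix()
print(o["position"],rel([v[0],v[1],76])/400,"turn units",np.degrees(np.arctan2(T[1,1],T[0,1])-v[2])/120)
im=im.copy()
for x in(-22,22):
    for y,z,k in((35,52,(255,0,0)),(35,22,(255,0,255))): cv2.drawMarker(im,tuple(int(t) for t in proj(c,P(v,[x,y],z))),k,0,8)
w=[o["position"][0],o["position"][1],np.arctan2(T[1,1],T[0,1])]
for x in(-22,22):
    for z in(o["position"][2]+16,o["position"][2]-24): cv2.drawMarker(im,tuple(int(t) for t in proj(c,P(w,[x,35],z))),(0,0,255),0,8)
save("w5m",cv2.resize(im[120:400,150:450],(800,746))[:600])
E
```

```text
time: 12.13
position: [519.7, 33.6, 127.4]
tool_rot: [0.777, 0.63, 0.0, 0.001]
contact_force: [-0.8, 0.1, -2.3]
grip_width: 44.0
gripper_force: 19.9
[519.72022553  33.57025001 127.38662692] [-0.01391363  0.00355738  0.12798993] turn units 0.0026487080638334898
```

View pics/w5m.png

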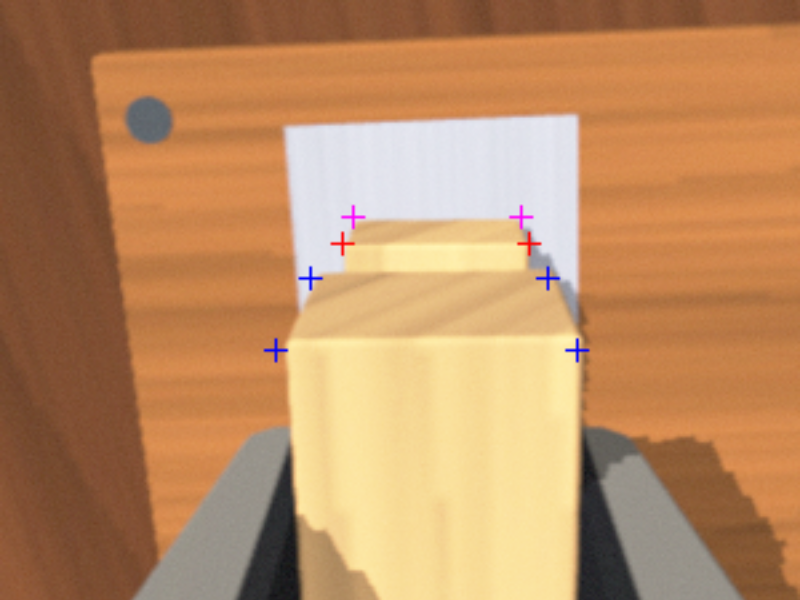

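The overlay matches the 30 mm block's top edge. The held block sits about 2 mm further along tool x and y than the TCP suggests, so I'll correct by about -8 mm in tool x and descend.

```bash
python3 -m jog '[[[160,-0.01,-0.001,0.02,0,0,0.003],[160,-0.02,-0.001,0.05,0,0,0.003],[160,-0.02,-0.001,0.08,0,0,0.003],[160,-0.02,-0.001,0.105,0,0,0.003],[160,-0.02,-0.001,0.105,0,0,0.003]]]' 20
python3 -m jog '[[[160,0,0,0,0,0,0],[160,0,0,0,0,0,0],[160,0,0,0.005,0,0,0],[160,0,0,0.01,0,0,0],[160,0,0,0.01,0,0,0]]]' 20
python3 - <<'E'
from h import *
o=arm.get_obs();im=arm.capture("wrist");save("w6",im);c=cal("wrist")
v=np.load("b30.npy");T=R.from_quat(o["tool_rot"]).as_matrix()
print(o["position"],o["contact_force"],rel([v[0],v[1],76])/400)
E
```

```text
time: 12.6
position: [514.6, 26.1, 81.0]
tool_rot: [0.779, 0.627, -0.002, -0.002]
contact_force: [-1.4, -0.9, -1.3]
grip_width: 43.9
gripper_force: 19.9
time: 13.02
position: [517.2, 25.8, 80.6]
tool_rot: [0.779, 0.628, 0.0, 0.0]
contact_force: [0.8, -0.2, -0.9]
grip_width: 44.0
gripper_force: 19.9
[517.19825675  25.84512513  80.57880819] [ 0.82061391 -0.24937109 -0.89427026] [0.00611373 0.00545889 0.01162011]
```

```bash
for i in 1 2; do python3 -m jog '[[[160,0,0,0.003,0,0,0],[160,0,0,0.006,0,0,0],[160,0,0,0.006,0,0,0],[160,0,0,0.006,0,0,0]]]' 20; done
```

```text
time: 13.4
position: [517.1, 25.8, 78.1]
tool_rot: [0.779, 0.628, -0.0, -0.0]
contact_force: [0.0, -0.7, -0.7]
grip_width: 43.9
gripper_force: 19.9
time: 13.73
position: [517.1, 25.8, 75.7]
tool_rot: [0.779, 0.628, -0.0, -0.0]
contact_force: [0.2, -0.4, -1.8]
grip_width: 44.4
gripper_force: 19.9
```

```bash
for i in 1 2; do python3 -m jog '[[[160,0,0,0.003,0,0,0],[160,0,0,0.005,0,0,0],[160,0,0,0.005,0,0,0]]]' 20; done
```

```text
time: 13.98
position: [517.4, 25.8, 75.4]
tool_rot: [0.779, 0.628, -0.0, -0.0]
contact_force: [-5.3, -0.4, 10.9]
grip_width: 43.9
gripper_force: 19.9
time: 14.23
position: [517.4, 25.8, 75.2]
tool_rot: [0.778, 0.628, -0.001, -0.0]
contact_force: [-12.5, 1.5, 25.8]
grip_width: 44.0
gripper_force: 19.9
```

```bash
python3 -m jog '[[[160,0,0,-0.006,0,0,0],[160,0,0,-0.008,0,0,0],[100,0,0,-0.008,0,0,0],[60,0,0,-0.008,0,0,0],[40,0,0,-0.008,0,0,0]]]' 20
python3 -m jog '[[[0,0,0,0,0,0,0],[0,0,0,0,0,0,0],[0,0,0,-0.05,0,0,0],[0,0,0,-0.13,0,0,0],[0,0,0,-0.22,0,0,0]]]'
python3 -m jog '[[[0,0,0,-0.1,0,0,0],[0,0,0,-0.2,0,0,0],[0,0,0,-0.22,0,0,0],[0,0,0,-0.22,0,0,0],[0,0,0,-0.22,0,0,0]]]'
python3 - <<'E'
from h import *
o=arm.get_obs();im=arm.capture("wrist");c=cal("wrist")
v=np.load("b30.npy");print(o["position"],o["contact_force"])
for n in("block40_mid","block30_mid"):
    for r in arm.trace("wrist",n)[:2]:
        if r["point"][1]<300 and r["point"][0]>250: print(n,r["confidence"],r["point"],r["mask"].sum(),fitblock(c,r["mask"],40,52,v),fitblock(c,r["mask"],70,22,v))
im=im.copy()
for x in(-22,22):
    for y in(-35,35):
        for z,k in((92,(0,0,255)),(52,(255,0,0)),(22,(255,0,255))): cv2.drawMarker(im,tuple(int(t) for t in proj(c,P(v,[x,y],z))),k,0,8)
save("w7",cv2.resize(im[100:325,200:500],(800,600)))
E
```

```text
time: 14.65
position: [517.0, 25.8, 74.7]
tool_rot: [0.779, 0.628, -0.0, -0.0]
contact_force: [0.1, -1.1, 0.2]
grip_width: 61.7
gripper_force: 0.0
time: 15.07
position: [515.4, 26.1, 162.1]
tool_rot: [0.779, 0.627, -0.002, -0.002]
contact_force: [0.7, 1.1, -0.3]
grip_width: 91.1
gripper_force: 0.0
time: 15.48
position: [517.0, 25.8, 250.4]
tool_rot: [0.779, 0.628, -0.0, -0.0]
contact_force: [-1.2, -0.3, -0.5]
grip_width: 91.9
gripper_force: 0.0
[517.01799986  25.82106845 250.42680928] [-1.21965712 -0.27028011 -0.5032391 ]
block30_mid 0.74 [311.1, 171.4] 176 (array([ 5.16422903e+02,  3.18291030e+01, -1.87345142e-01]), np.float64(24.852272727272727)) (array([ 5.19850676e+02,  2.78237451e+01, -2.12645409e-01]), np.float64(25.693181818181817))
block30_mid 0.67 [603.6, 268.4] 2879 (array([ 5.80596198e+02, -4.15183672e+02,  4.02137683e-01]), np.float64(1.0)) (array([ 4.15534470e+02, -3.82488199e+02, -1.28143063e-02]), np.float64(1.0))
```

View pics/w7.png

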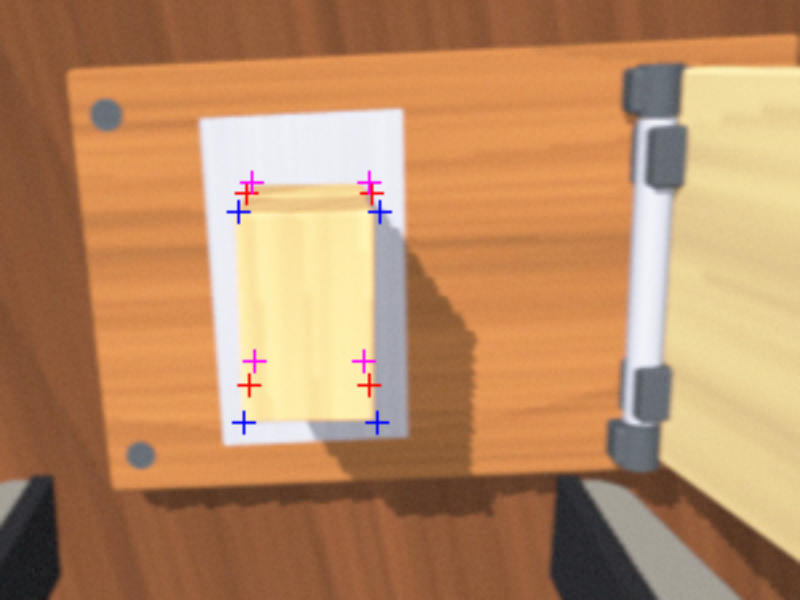

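The stack shows well squared: the 40 mm block's top lies at (238-375, 211-420) against the predicted (238-380, 212-422), about 1 mm off. Now back to the bar.

```bash
python3 -m jog '[[[60,0,0,-0.06,0,0,-0.026],[60,0,0,-0.08,0,0,-0.026],[60,0,0,-0.08,0,0,-0.026],[60,0,0,-0.08,0,0,-0.026]]]'
python3 - <<'E'
from h import *
q=np.load("hinge.npy");o=arm.get_obs();T=R.from_quat(o["tool_rot"]).as_matrix()
b=barp(q,1.75);print(o["position"],b,rel(b-[0,0,5])/400,np.arctan2(T[1,1],T[0,1]),o["grip_width"])
p=None
for a in[1.75,1.65,1.55,1.45,1.4,1.35,1.3,1.25,1.2,1.15,1.1,1.05,1,.95,.9,.85,.8,.75,.7,.65,.6,.56,.5236]:
    d=T.T@(barp(q,a)-b)/400; print(a,d[1:].round(3),end=" ")
E
```

```text
time: 15.97
position: [517.2, 25.8, 282.4]
tool_rot: [0.762, 0.648, -0.0, -0.0]
contact_force: [-1.0, -0.5, -0.5]
grip_width: 70.2
gripper_force: 0.0
[517.17492627  25.80328189 282.36977423] [694.77991127  -5.60613167 214.31566718] [-0.00643124  0.45089806  0.18253284] -0.16077648080141052 70.2443849701706
1.75 [0. 0.] 1.65 [-0.046 -0.01 ] 1.55 [-0.093 -0.015] 1.45 [-0.14  -0.015] 1.4 [-0.164 -0.014] 1.35 [-0.187 -0.011] 1.3 [-0.21  -0.007] 1.25 [-0.233 -0.002] 1.2 [-0.256  0.004] 1.15 [-0.278  0.012] 1.1 [-0.3   0.02] 1.05 [-0.322  0.03 ] 1 [-0.343  0.04 ] 0.95 [-0.364  0.052] 0.9 [-0.383  0.064] 0.85 [-0.403  0.078] 0.8 [-0.421  0.093] 0.75 [-0.439  0.108] 0.7 [-0.456  0.124] 0.65 [-0.472  0.142] 0.6 [-0.487  0.16 ] 0.56 [-0.499  0.174] 0.5236 [-0.509  0.188]
```

```bash
python3 -m jog '[[[100,-0.006,0.09,0,0,0,0],[100,-0.006,0.18,0,0,0,0],[100,-0.006,0.27,0,0,0,0],[100,-0.006,0.36,0,0,0,0],[100,-0.006,0.451,0,0,0,0]]]'
python3 -m jog '[[[100,0,0,0,0,0,0],[100,0,0,0.03,0,0,0],[100,0,0,0.09,0,0,0],[100,0,0,0.15,0,0,0],[100,0,0,0.183,0,0,0]]]'
python3 -m jog '[[[255,0,0,0,0,0,0],[255,0,0,0,0,0,0],[255,0,0,0,0,0,0],[255,0,0,0,0,0,0],[255,0,0,0,0,0,0]]]' 20
```

```text
time: 16.38
position: [695.8, -5.4, 280.7]
tool_rot: [0.762, 0.648, -0.001, -0.001]
contact_force: [0.4, 0.3, 0.4]
grip_width: 55.8
gripper_force: 0.0
time: 16.8
position: [692.0, -4.5, 205.9]
tool_rot: [0.761, 0.648, -0.002, -0.002]
contact_force: [-0.1, -0.1, -0.6]
grip_width: 55.3
gripper_force: 0.0
time: 17.22
position: [695.6, -5.4, 211.8]
tool_rot: [0.761, 0.648, 0.001, 0.001]
contact_force: [0.0, 0.3, -0.1]
grip_width: 24.2
gripper_force: 0.0
```

```bash
python3 - <<'E'
from h import *
q=np.load("hinge.npy");o=arm.get_obs();b=barp(q,1.75)
print(o["position"],o["contact_force"],o["grip_width"],o["gripper_force"],rel(b-[0,0,5]))
E
```

```text
[695.63541583  -5.35987787 211.8138098 ] [ 0.03281657  0.32499047 -0.13434462] 24.227683497821698 0.0 [-0.37889355 -0.81337378  2.49561783]
```

```bash
python3 -m jog '[[[255,0,0,0.005,0,0,0],[255,0,0,0.005,0,0,0],[255,0,0,0.005,0,0,0],[255,0,0,0.005,0,0,0]]]' 25
```

```text
time: 17.55
position: [693.3, -5.0, 208.5]
tool_rot: [0.761, 0.649, -0.001, -0.001]
contact_force: [-8.0, 0.5, 6.3]
grip_width: 10.7
gripper_force: 25.0
```

```bash
python3 -m jog '[[[255,0,-0.028,-0.008,0,0,0],[255,0,-0.051,-0.014,0,0,0],[255,0,-0.075,-0.017,0,0,0],[255,0,-0.098,-0.018,0,0,0],[255,0,-0.121,-0.019,0,0,0]]]' 25
python3 -m jog '[[[255,0,-0.023,0,0,0,0],[255,0,-0.047,0.001,0,0,0],[255,0,-0.07,0.004,0,0,0],[255,0,-0.093,0.008,0,0,0],[255,0,-0.116,0.013,0,0,0]]]' 25
python3 - <<'E'
from h import *
q=np.load("hinge.npy");o=arm.get_obs();b=barp(q,1.25)
print(o["position"],o["contact_force"],o["grip_width"],o["gripper_force"],rel(b-[0,0,5]))
E
```

```text
time: 17.97
position: [647.6, 2.7, 215.8]
tool_rot: [0.761, 0.648, 0.001, 0.001]
contact_force: [1.4, 0.5, -0.6]
grip_width: 10.8
gripper_force: 25.0
time: 18.38
position: [601.9, 10.5, 211.1]
tool_rot: [0.761, 0.648, 0.002, 0.001]
contact_force: [1.3, 2.7, 2.8]
grip_width: 11.3
gripper_force: 25.0
[601.94977202  10.4568956  211.06065751] [1.30667595 2.7407612  2.83072241] 11.342008742880337 25.00117778778076 [-1.17172857  0.88435171  0.92283188]
```

```bash
python3 -m jog '[[[255,0,-0.023,0.006,0,0,0],[255,0,-0.045,0.014,0,0,0],[255,0,-0.067,0.022,0,0,0],[255,0,-0.089,0.032,0,0,0],[255,0,-0.11,0.042,0,0,0]]]' 30
python3 -m jog '[[[255,0,-0.021,0.012,0,0,0],[255,0,-0.04,0.024,0,0,0],[255,0,-0.06,0.038,0,0,0],[255,0,-0.078,0.053,0,0,0],[255,0,-0.096,0.068,0,0,0]]]' 30
python3 - <<'E'
from h import *
q=np.load("hinge.npy");o=arm.get_obs();b=barp(q,.75)
print(o["position"],o["contact_force"],o["grip_width"],o["gripper_force"],rel(b-[0,0,5]))
T=R.from_quat(o["tool_rot"]).as_matrix()
for a in[.7,.65,.62,.6,.58,.56,.54,.5236,.515]: print(a,(T.T@(barp(q,a)-b)/400)[1:].round(3))
E
```

```text
time: 18.8
position: [558.4, 17.8, 194.0]
tool_rot: [0.761, 0.648, 0.002, 0.0]
contact_force: [1.4, 4.1, 0.3]
grip_width: 11.4
gripper_force: 30.0
time: 19.22
position: [520.2, 24.1, 166.5]
tool_rot: [0.761, 0.648, 0.002, -0.0]
contact_force: [0.6, 4.1, -0.5]
grip_width: 10.7
gripper_force: 30.0
[520.23217387  24.07751544 166.50059299] [ 0.63912033  4.05928908 -0.45191972] 10.666308448444209 29.997443854808807 [-1.6886066   1.44338265  0.37571816]
0.7 [-0.017  0.016]
0.65 [-0.033  0.033]
0.62 [-0.042  0.044]
0.6 [-0.048  0.051]
0.58 [-0.054  0.059]
0.56 [-0.06   0.066]
0.54 [-0.066  0.074]
0.5236 [-0.07  0.08]
0.515 [-0.072  0.084]
```

```bash
python3 -m jog '[[[255,0,-0.017,0.016,0,0,0],[255,0,-0.033,0.033,0,0,0],[255,0,-0.048,0.051,0,0,0],[255,0,-0.054,0.059,0,0,0],[255,0,-0.06,0.066,0,0,0]]]' 30
python3 -m jog '[[[255,0,-0.003,0.004,0,0,0],[255,0,-0.005,0.008,0,0,0],[255,0,-0.005,0.008,0,0,0],[255,0,-0.005,0.008,0,0,0]]]' 30
python3 -m jog '[[[255,0,-0.002,0.003,0,0,0],[255,0,-0.004,0.006,0,0,0],[255,0,-0.004,0.006,0,0,0],[255,0,-0.004,0.006,0,0,0]]]' 30
python3 - <<'E'
from h import *
q=np.load("hinge.npy");o=arm.get_obs();b=barp(q,.5236)
print(o["position"],o["contact_force"],rel(b-[0,0,5]))
E
```

```text
time: 19.63
position: [495.9, 27.9, 139.2]
tool_rot: [0.761, 0.648, 0.001, -0.001]
contact_force: [2.2, 5.5, -1.8]
grip_width: 11.1
gripper_force: 30.0
time: 19.97
position: [493.8, 28.2, 136.1]
tool_rot: [0.761, 0.648, 0.0, -0.001]
contact_force: [-1.2, 5.0, -0.9]
grip_width: 11.1
gripper_force: 30.0
time: 20.3
position: [492.5, 28.5, 134.1]
tool_rot: [0.761, 0.648, 0.001, -0.001]
contact_force: [-0.6, 6.4, 2.1]
grip_width: 10.7
gripper_force: 30.0
[492.45051867  28.45945407 134.14660535] [-0.63548753  6.41531051  2.14473572] [-1.61826531  1.58955624  0.15162035]
```

```bash
python3 -m jog '[[[255,0,-0.001,0.003,0,0,0],[255,0,-0.001,0.004,0,0,0],[255,0,-0.001,0.004,0,0,0]]]' 30
python3 -m jog '[[[255,0,-0.001,0.003,0,0,0],[255,0,-0.001,0.003,0,0,0],[255,0,-0.001,0.003,0,0,0]]]' 30
```

```text
time: 20.55
position: [492.5, 28.4, 134.0]
tool_rot: [0.761, 0.648, 0.001, -0.001]
contact_force: [-4.6, 6.8, 9.4]
grip_width: 10.7
gripper_force: 30.0
time: 20.8
position: [492.4, 28.4, 133.8]
tool_rot: [0.761, 0.649, 0.001, -0.0]
contact_force: [-6.2, 6.6, 15.0]
grip_width: 11.3
gripper_force: 30.0
```

```bash
python3 -m jog '[[[255,0,0.004,-0.007,0,0,0],[255,0,0.005,-0.008,0,0,0],[203,0,0.005,-0.008,0,0,0],[203,0,0.005,-0.008,0,0,0],[203,0,0.005,-0.008,0,0,0]]]' 20
python3 -m jog '[[[203,0,0,0,0,0,0],[203,0,0,0,0,0,0]]]' 20
```

```text
time: 21.22
position: [494.0, 26.8, 134.6]
tool_rot: [0.761, 0.648, -0.0, 0.0]
contact_force: [-0.5, -0.2, -0.3]
grip_width: 18.5
gripper_force: 0.0
time: 21.38
position: [494.0, 26.9, 134.7]
tool_rot: [0.761, 0.648, 0.0, 0.0]
contact_force: [0.7, 0.8, -0.3]
grip_width: 18.4
gripper_force: 0.0
```

```bash
python3 -m jog '[[[203,0,-0.003,0,0,0,0],[203,0,-0.003,-0.01,0,0,0],[203,0,-0.003,-0.03,0,0,0],[203,0,-0.003,-0.06,0,0,0],[203,0,-0.003,-0.1,0,0,0]]]' 20
python3 -m jog '[[[203,0,-0.02,-0.1,0,0,0],[203,0,-0.1,-0.2,0,0,0],[203,0,-0.2,-0.25,0,0,0],[203,0,-0.25,-0.25,0,0,0],[203,0,-0.25,-0.25,0,0,0]]]'
python3 - <<'E'
from h import *
im=arm.capture("side");save("s9",im);cv2.imwrite("pics/s9c.png",cv2.resize(im[160:340,200:440,::-1],(800,600),interpolation=3))
w=arm.capture("wrist");print(arm.get_obs()["contact_force"])
E
```

```text
time: 21.8
position: [492.1, 27.4, 174.9]
tool_rot: [0.761, 0.648, -0.0, -0.001]
contact_force: [-0.8, -0.2, 0.0]
grip_width: 18.9
gripper_force: 0.0
time: 22.22
position: [392.1, 43.9, 278.3]
tool_rot: [0.761, 0.649, 0.002, 0.002]
contact_force: [1.2, 0.4, -0.1]
grip_width: 18.5
gripper_force: 0.0
[-0.13915805  0.26096464  0.00914954]
```

View pics/s9c.png

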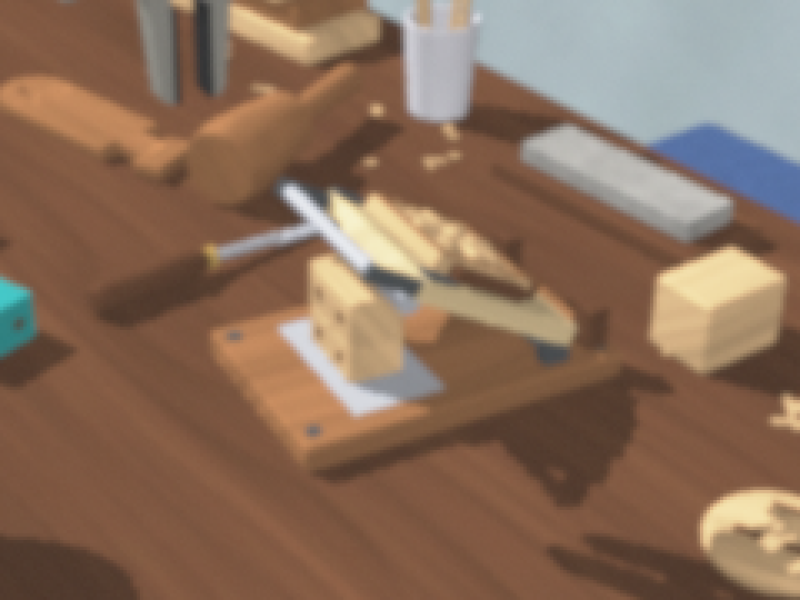

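The board rests on the squared two-block stack at crop (355,320), the bar is free, and everything else is in place.

```bash
python3 -c "
from rig import arm
print(arm.finish_job())"
```

```text
the job is handed in; nothing more can be done
None
```

The job is handed in, though the judge returned no verdict. The board rests at about 30° on the stack, with the 40 mm block within about 1 mm of square on the 30 mm one, and it was lowered under grip without dropping. Nothing else on the bench appeared moved in the views I took, and it took about 22 s of the 69 s allowed.

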